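# Take a push-fit stop end off the bench air outlet

## Robot

A 6-joint arm with a two-finger parallel gripper is mounted at the origin on the work surface. World frame = base frame: x ahead of the robot, y to its left, z up, the work surface at z = 0. Lengths are in m, angles in rad, forces in N, time in s.
With the tool pointing down it reaches from about 0.35 to 0.975 m from the base axis. Payload 4.9 kg.
Tool frame: the origin (TCP) lies midway between the tips of the shut fingers; the grasp point (between the pads) lies 19 mm behind it; z points along the fingers, y is the line along which they close (so a half turn about z gives the same grasp; the last joint's range is limited). The gripper opens to 85 mm and grips with 20 to 120 N. Pads are 22 mm wide; open, the fingers measure 114 mm over their backs; the gripper's body (76 mm by 85 mm) begins 54 mm behind the grasp point. The pads swing forward as they close: fully open they stand 13 mm farther back than shut.
Start: joints at [1.13, 0.053, 1.613, -0, 1.476, -0.119], TCP at [0.198, 0.593, 0.231] pointing down, gripper open.
Joint ranges: [-3.01, 3.01], [-1.01, 2.22], [0.06, 2.58], [-1.02, 4.17], [0.09, 2.62], [-3.14, 3.14]. Speed limits (rad/s): [2.57, 2.57, 3.14, 3.14, 3.14, 3.14].

## Interface

Orientations are given as a rotation vector (axis times angle).
In Python, from station import ctrl gives the robot as it stands.
- The arm moves only by the tool carry_out, never from a script. Its argument "moves" is a list of rows, each an object of numbers: "x", "y", "z": the shift along the tool's x, y, z in units of 25 mm (1.0 is 25 mm); "turn": the turn about the tool's z in rad. In form: [{"x": .., "y": .., "z": .., "turn": ..}, ...]. A call has exactly 8 rows; each row shifts and turns the commanded pose from where the row before left it, along the tool's axes as they then stand; what a row does not reach is not made up. A row lasts 1/10 s, in which the tool goes at most 50 mm and 8.59 degrees, less where a joint would pass 70% of its speed; a pose out of reach is approached as far as the arm can. A call is refused whole if a number of a shift passes 1 or a number of a turn 0.15, either way. A call with a gripper value outside its range is refused whole. "grip" is the finger opening in mm, from 0 to 85.4, set as the call begins (left out, the last holds). The fingers move at their own pace and stop on an object; "newtons" is the grip in N (left out, the last holds). Time passes only in rows, so rows that do not move let the fingers close, or fill a call up. It gives the time, the measured TCP pose, the force, the opening and the grip force at its end, in the units of the state.
- ctrl.get_obs(): the state, without advancing time (a new reading comes with each control period).
- ctrl.get_image(name): name is "side" or "top"; returns the picture (384x512x3 uint8, red, green, blue); there is no depth.
- ctrl.calibration(name): a dict with "fx", "fy", "cx", "cy" (pixels), "R" (3x3) and "t" (3): a world point X has camera coordinates R X + t. Camera axes: x right, y down, z forward; pixel columns grow to the right and rows downward; lengths in m; the calibration is good to about 2 mm. A picture is of the moment at which its call begins. calibration takes no time and is no camera call.
- ctrl.finish_job(): hands the job in; it is judged then, once.
Trained networks look in the newest picture that a camera, given by its name, has taken for a name from the list of things; names that differ only in an ending like _2 or _b are one class to them, and where a whole thing is asked for, a point or a joint stands for the part that bears it (a point fixed in the world has none). Each returns a list of dicts, best first, with "confidence" (0 to 1); they miss things now and then, are a little off and sometimes report something else, mostly with a low value. They report only what shows in the picture. A call takes as long as a camera call. They do not tell look-alikes from the thing itself.
- ctrl.look_for(camera, query): "rect" ([left, top, width, height] in pixels, round what is visible of it).
- ctrl.mark_of(camera, query): "pixel" ([column, row] in pixels: a listed point, or the origin of a listed thing).
The state is a dict: "t": time; "q": joint angles; "dq": joint speeds; "effort": joint torques, N m; "tool_pos": TCP position; "tool_rot": TCP orientation; "contact_force": force on the tool from outside, world axes, zero at the start; "wrist_torque": the same for the moment, N m; "opening": finger opening in m; "grip_force": force on a finger pad.
Only numpy, scipy, OpenCV 4.12 (cv2) and the standard library are available. Lean on these libraries where they do the work, as an engineer would, in place of code of your own. Each camera call takes 0.05 s, during which the arm holds its last target. There are 200 camera calls.

## Task

Shut off the air at the bench outlet by turning its red lever a quarter turn to its stop, so that it stands square across the line of the tube. Then take the white push-fit stop end off the slanting steel tube: squeeze its orange release ring fully into the body and keep it squeezed while you draw the fitting straight off along the tube, without wrenching it. Lay the fitting down gently inside the blue parts tray, let go, and leave the multimeter, the tin and the screwdriver where they are.

Things in the scene. Friction and masses are not known exactly. Their poses are not given: they have to be found in the camera images.
- manifold: Fixed bench air outlet: grey block 70 mm (its x) by 130 mm (its y), top 46 mm above the bench, on a base plate. Origin on the bench. Its level x axis points the way the tube leans (the tube lies over y = 0); its level y axis points from the tube to the red lever's side. The lever's upright pivot stands at x = -10 mm, y = 70 mm.
- valve (a joint): Red quarter-turn lever: flat bar 75 mm long from its pivot, 13 mm wide, underside 61 mm and top 73 mm above the bench. Value in rad: 0 = open, pointing along the manifold's +x (level, beside the tube, 70 mm from it); it swings towards the manifold's +y, away from the tube; 1.57 = shut, at its stop, pointing along +y. It stays where it is left; about 2 N at its end moves it.
- valve_tip (a point): A point on the red lever's centre line, 70 mm from the pivot (5 mm short of its end), at half its thickness, 67 mm above the bench.
- tube: Fixed rigid, slippery steel tube, 16 mm in diameter, rising from the block at 30 degrees above level; about 60 mm is bare between block and ring. Origin at the centre of its free end (hidden in the fitting at first); z axis out along the tube, up the slope. A 22 mm collar round it, 16 to 21 mm back from the free end, is what the fitting's teeth catch behind.
- fitting: Loose white push-fit stop end, 0.13 kg, body 46 mm across, 44 mm long; hexagonal rim 48 mm across flats at its closed end. Origin at the centre of its mouth, z axis to the flat closed end (44 mm); seated 34 mm on to the tube, z points up the slope. With the ring out, inner teeth let it move only 2 mm; with the ring in by 4 to 5 mm it slides off freely, clear of the tube after 34 mm.
- fitting_mid (a point): The centre of the fitting's body, on its axis, 22 mm from the mouth.
- collet (a joint): Orange release ring at the mouth, 44 mm outer, 27 mm inner diameter, 5 mm thick. Value in m: 0 = out (ring and body 54 mm long together), 0.005 = fully in (49 mm). Spring: 3 N at first, 8 N fully in. Can be squeezed by two fingers set along the tube, one on the ring's face above the tube, one on the closed end, tips 12 to 17 mm above the axis (lower, the tube and its collar catch them).
- collet_face (a point): The centre of the ring's outer face (on the tube's axis).
- tray: The blue parts tray, open on top, fixed to the bench: 150 mm (its x) by 130 mm (its y), walls 28 mm high and 4 mm thick, floor 4 mm thick. Origin on the bench under its centre. It may stand to the left or to the right of the outlet.
- multimeter: Bystander: loose red multimeter lying on the bench, 75 mm (its x) by 150 mm (its y) by 45 mm high; on the other side of the outlet from the tray. Origin under its centre.
- tin: Bystander: loose round amber tin with a yellow lid, 60 mm in diameter, 32 mm high. Origin under its centre.
- screwdriver: Bystander: loose screwdriver 180 mm long with an orange handle, lying along its own x axis (handle towards -x), beyond the outlet.
There are look-alikes about, which are no part of the job. Of the things that look like the manifold, the larger one is meant. Leave any turquoise look-alike of the fitting alone.

How it is judged:
On the way, in this order (a step that is already met when the one before it is completed fails the run):
1. The valve lever is turned shut (1.45 rad or more) with the fitting still fully on the tube (value of joint valve above 1.45 rad and z of fitting in the frame of tube below -0.028 m), for 0.2 s.
2. The fitting is drawn 12 to 36 mm along the tube, in line with it (mouth within 8 mm of the axis), with the release ring pressed in at least 3 mm (value of joint collet above 0.003 m and z of fitting in the frame of tube between -0.022 and 0.002 m and x of fitting in the frame of tube between -0.008 and 0.008 m and y of fitting in the frame of tube between -0.008 and 0.008 m), for 0.05 s.
At the end, for the whole second after the job is handed in: The fitting rests inside the tray (its centre between the walls and less than 42 mm above the bench), still and let go; the valve lever is shut (1.45 rad or more) (x of fitting_mid in the frame of tray between -0.071 and 0.071 m and y of fitting_mid in the frame of tray between -0.061 and 0.061 m and z of fitting_mid in the frame of tray between 0 and 0.042 m and linear speed of fitting below 0.03 m/s and value of joint valve above 1.45 rad and contact force between fitting and the fingers below 0.1 N); the robot touches nothing.
It fails at once if The fitting is wrenched against the tube (contact force over 80 N) (contact force between fitting and tube above 80 N).
It fails at once if The fitting is dropped or thrown (faster than 0.7 m/s while the fingers do not hold it) (linear speed of fitting above 0.7 m/s and contact force between fitting and the fingers below 0.1 N).
It fails at once if The multimeter is moved more than 30 mm (distance of multimeter from where it was at the start of the episode above 0.03 m).
It fails at once if The tin is moved more than 30 mm (distance of tin from where it was at the start of the episode above 0.03 m).
It fails at once if The screwdriver is moved more than 30 mm (distance of screwdriver from where it was at the start of the episode above 0.03 m).
It also fails if it takes over 54 s, if anything falls off the work surface, if the arm or the gripper's body presses on something with over 40 N, if the wrist force passes 120 N, or if a joint passes its speed limit or range.

## Working session

There is one attempt and no reset: what is moved stays moved. The work goes in short steps, Python scripts to look and compute and a tool call to move; the robot and the scene stay as the last step left them, time stands still between calls to the robot, and variables do not carry over. Pictures are saved under pics/ and viewed, at most 10 in all, crops included, and the job is handed in when it is done.

Besides the shell and the picture viewer there is one more tool, called by a JSON object that holds its "fn" and its "kwargs", one argument or row to a line. carry_out: Moves the arm, as the interface text tells. Its arguments: {"type":"object","properties":{"moves":{"type":"array"},"grip":{"type":"number"},"newtons":{"type":"number"}},"required":["moves"]}

```bash
mkdir -p pics; ls
python3 - <<'E'
from station import ctrl
import cv2, numpy as np
for n in("side","top"):
    im=ctrl.get_image(n); cv2.imwrite(f"pics/{n}0.png",im[:,:,::-1])
    c=ctrl.calibration(n); R=np.array(c["R"]);print(n,c["fx"],c["cx"],c["cy"],"cam at",-R.T@np.array(c["t"]),R.round(3).tolist())
    for q in("manifold","valve_tip","tube","fitting","fitting_mid","collet_face","tray","multimeter","tin","screwdriver"):
        print(q,[(np.round(d["pixel"]).tolist(),round(d["confidence"],2)) for d in ctrl.mark_of(n,q)][:4])
print(ctrl.get_obs())
E
```

```text
pics
side 400.1980490322767 248.9670898087815 196.34355844837827 cam at [0.28661559 0.56413439 0.74284363] [[-0.909, -0.416, 0.011], [-0.319, 0.679, -0.661], [0.268, -0.605, -0.75]]
manifold [([288.0, 221.0], 0.83), ([331.0, 328.0], 0.74)]
valve_tip [([256.0, 223.0], 0.89), ([316.0, 341.0], 0.53)]
tube [([285.0, 311.0], 0.86)]
fitting [([217.0, 187.0], 0.8), ([250.0, 195.0], 0.6)]
fitting_mid [([214.0, 182.0], 0.92), ([240.0, 189.0], 0.66)]
collet_face [([217.0, 190.0], 0.67), ([252.0, 198.0], 0.62), ([304.0, 143.0], 0.23)]
tray [([302.0, 141.0], 0.62), ([250.0, 192.0], 0.48)]
multimeter [([182.0, 335.0], 0.66)]
tin [([148.0, 238.0], 0.81)]
screwdriver []
top 366.11501223718983 264.16673880212596 194.81721035302505 cam at [0.3645728  0.00100102 0.99460218] [[0.121, -0.993, 0.003], [-0.972, -0.119, -0.202], [0.201, 0.021, -0.979]]
manifold [([183.0, 297.0], 0.84), ([266.0, 244.0], 0.57)]
valve_tip [([235.0, 224.0], 0.75), ([157.0, 289.0], 0.68), ([370.0, 238.0], 0.48)]
tube [([264.0, 208.0], 0.19)]
fitting [([262.0, 206.0], 0.81), ([283.0, 172.0], 0.69)]
fitting_mid [([261.0, 200.0], 
[... 289 characters left out ...]
.36)]
{'t': 1.1, 'q': array([ 1.12999540e+00,  5.26892070e-02,  1.61289778e+00, -6.59248623e-06,
        1.47600886e+00, -1.19022780e-01]), 'dq': array([ 4.36815602e-04, -5.08294498e-05,  6.40325439e-04, -1.11638555e-03,
       -2.38882485e-03, -1.17825294e-03]), 'effort': array([-2.40510963e-03, -3.93677652e+01, -3.70469356e+01, -2.90361431e-04,
        3.80582251e-04,  8.27715837e-06]), 'tool_pos': array([0.1976648 , 0.59289804, 0.2313116 ]), 'tool_rot': array([ 5.03268307e-01,  3.10101457e+00, -7.68105278e-06]), 'contact_force': array([-0.61526846,  0.05829789,  0.59825655]), 'wrist_torque': array([-0.02026218, -0.01291549,  0.00166285]), 'grip_force': 0.0, 'opening': 0.08533136396444567}
```

Run:
```python
import cv2, numpy as np
a=cv2.imread("pics/side0.png");b=cv2.imread("pics/top0.png")
cv2.imwrite("pics/side0v.png",cv2.resize(a,(800,600),interpolation=cv2.INTER_CUBIC))
c=b[90:340,110:440]
cv2.imwrite("pics/top0c.png",cv2.resize(c,(792,600),interpolation=cv2.INTER_CUBIC))
```

```text
(no output)
```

View pics/side0v.png

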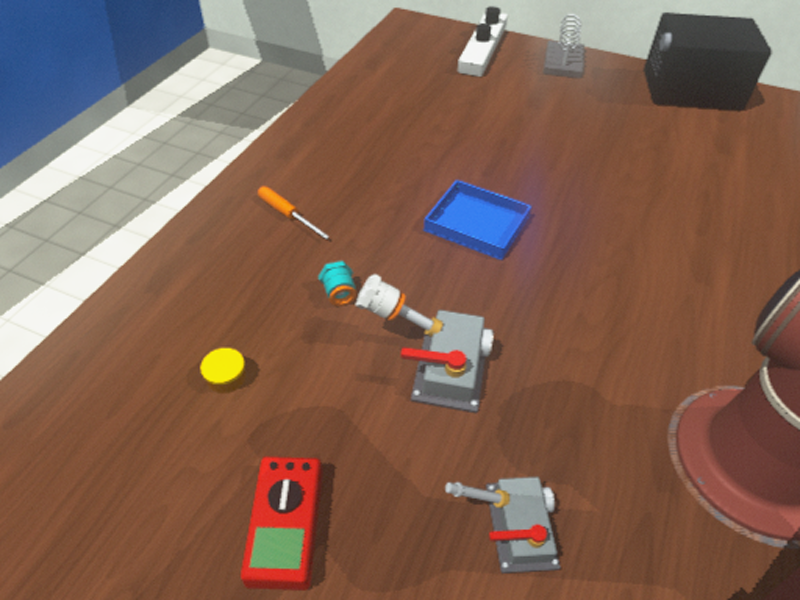

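View pics/top0c.png

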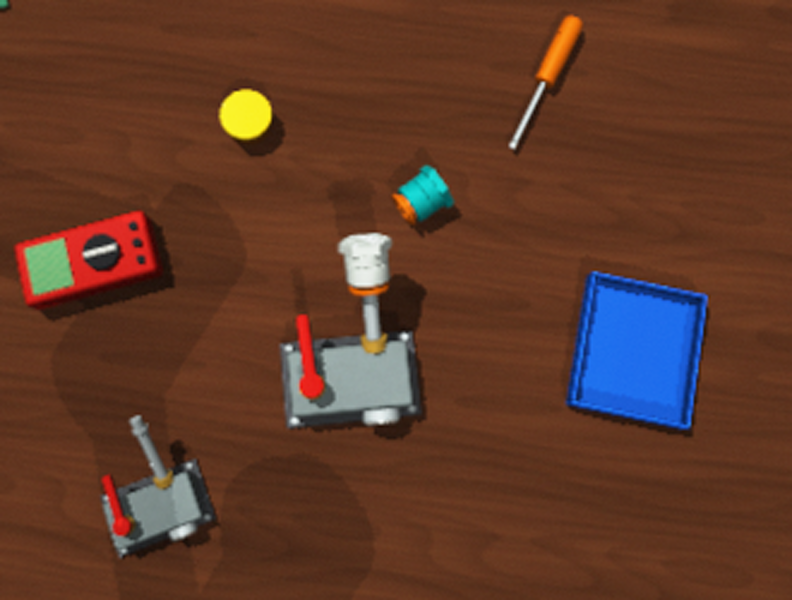

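The big outlet is at side (288,221) and top (265,245). The smaller look-alike is at side (331,328) and top (176,300). The white fitting is at side (243,190) and top (262,200), and its turquoise look-alike is at side (217,183) and top (286,172). I choose the big outlet and the white fitting. The tray is to the right, at top (372,235).

```bash
cat > h.py <<'E'
from station import ctrl
import cv2, numpy as np
from scipy.optimize import least_squares
C={n:ctrl.calibration(n) for n in("side","top")}
def proj(n,X):
    c=C[n];p=np.array(c["R"])@np.asarray(X,float)+np.array(c["t"]);return np.array([c["fx"]*p[0]/p[2]+c["cx"],c["fy"]*p[1]/p[2]+c["cy"]])
def tri(a,b):
    r=least_squares(lambda X:np.r_[proj("side",X)-a,proj("top",X)-b],[.5,0,.05]);return r.x.round(4),r.fun.round(1)
def onz(n,px,z):
    c=C[n];R=np.array(c["R"]);d=R.T@[(px[0]-c["cx"])/c["fx"],(px[1]-c["cy"])/c["fy"],1];o=-R.T@np.array(c["t"]);return o+d*(z-o[2])/d[2]
def man(p,l):  # manifold local -> world
    x,y,a=p[:3];return np.array([x+np.cos(a)*l[0]-np.sin(a)*l[1],y+np.sin(a)*l[0]+np.cos(a)*l[1],l[2]])
E
python3 - <<'E'
from h import *
print("mid",tri((240,189),(261,200)),"face",tri((252,198),(260,211)),"tray",tri((302,141),(372,235)))
print("vtip",tri((256,223),(235,224)))
# fit: manifold x,y,yaw, face centre local x and z (tube line)
def pts(p):
    fx,fz=p[3],p[4];c,s=np.cos(np.pi/6),.5
    return {"piv":man(p,(-.01,.07,.074)),"tip":man(p,(.065,.07,.07)),"vt":man(p,(.06,.07,.067)),
     "mid":man(p,(fx+.032*c,0,fz+.032*s)),"face":man(p,(fx,0,fz)),"org":man(p,(0,0,0)),
     "b1":man(p,(-.035,-.065,.046)),"b2":man(p,(.035,-.065,.046)),"b3":man(p,(-.035,.065,.046))}
obs=[("side","piv",(291.8,230.4)),("side","tip",(257.3,225.3)),("side","vt",(256,223)),("side","mid",(240,189)),("side","face",(252,198)),("side","org",(288,221)),
("top","piv",(240,250)),("top","tip",(236.3,222.5)),("top","vt",(235,224)),("top","mid",(261,200)),("top","face",(260,211)),("top","org",(266,244))]
f=lambda p:np.concatenate([proj(n,pts(p)[k])-np.array(u) for n,k,u in obs])
r=least_squares(f,[.45,0,.1,.09,.08],loss="soft_l1")
print(r.x.round(4));print([(o[0],o[1],v.round(1).tolist()) for o,v in zip(obs,f(r.x).reshape(-1,2))])
for k,v in pts(r.x).items():print(k,v.round(4))
# overlay crop check
p=r.x
for n,(x0,y0) in(("side",(200,150)),("top",(210,160))):
    im=cv2.imread(f"pics/{n}0.png");S=5
    cr=cv2.resize(im[y0:y0+120,x0:x0+130],None,fx=S,fy=S,interpolation=cv2.INTER_CUBIC)
    def ln(P,col,cl=True):
        q=np.array([(proj(n,X)-[x0,y0]+.5)*S for X in P]).astype(np.int32);cv2.polylines(cr,[q],cl,col,1)
    ln([man(p,(a,b,.046)) for a,b in((-.035,-.065),(.035,-.065),(.035,.065),(-.035,.065))],(0,255,0))
    ln([man(p,(a,b,.073)) for a,b in((-.01,.0635),(.065,.0635),(.065,.0765),(-.01,.0765))],(255,255,0))
    c,s=np.cos(np.pi/6),.5
    for l,R0,col in((0,.022,(255,0,255)),(.01,.023,(255,0,0)),(.054,.024,(255,0,0)),(-.05,.008,(0,255,0)),(0,.008,(0,255,0))):
        ln([man(p,(p[3]+l*c-s*R0*np.cos(t),R0*np.sin(t),p[4]+l*s+c*R0*np.cos(t))) for t in np.linspace(0,6.28,30)],col)
    cv2.imwrite(f"pics/ov_{n}.png",cr)
a,b=cv2.imread("pics/ov_side.png"),cv2.imread("pics/ov_top.png")
cv2.imwrite("pics/ov.png",cv2.resize(np.hstack([a,b]),(800,369)))
E
```

```text
mid (array([0.5412, 0.0282, 0.0925]), array([ 1.8,  0.5, -0.2, -2.2])) face (array([0.514 , 0.0272, 0.0754]), array([ 1.2,  0.3, -0.1, -1.4])) tray (array([ 0.4964, -0.2785,  0.0086]), array([ 1.4,  0.4, -0.1, -1.4]))
vtip (array([0.4762, 0.0864, 0.0745]), array([ 2. ,  0.6, -0.2, -2.5]))
[0.4348 0.001  0.2695 0.0837 0.0735]
[('side', 'piv', [0.7, -2.6]), ('side', 'tip', [-0.4, -1.1]), ('side', 'vt', [3.2, 2.4]), ('side', 'mid', [1.0, 2.1]), ('side', 'face', [1.3, -0.5]), ('side', 'org', [-0.0, 1.7]), ('top', 'piv', [-0.8, 0.2]), ('top', 'tip', [-1.0, -1.7]), ('top', 'vt', [0.7, -1.2]), ('top', 'mid', [-1.1, -2.4]), ('top', 'face', [1.5, -1.7]), ('top', 'org', [0.2, 0.1])]
piv [0.4065 0.0658 0.074 ]
tip [0.4788 0.0857 0.07  ]
vt [0.474  0.0844 0.067 ]
mid [0.5422 0.0306 0.0895]
face [0.5155 0.0233 0.0735]
org [0.4348 0.001  0.    ]
b1 [ 0.4184 -0.071   0.046 ]
b2 [ 0.4858 -0.0524  0.046 ]
b3 [0.3838 0.0543 0.046 ]
```

View pics/ov.png

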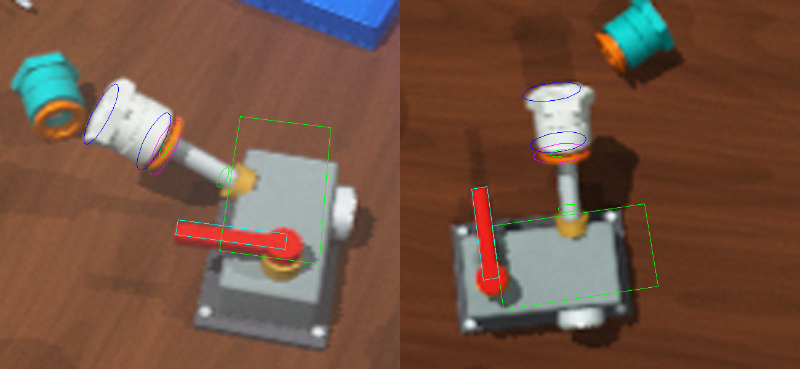

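Run:
```python
from h import *
S=lambda u,v:(200+u/3.077,150+v/3.077)
T=lambda u,v:(210+(u-400)/3.077,160+v/3.077)
Q={"face":(S(171,146),T(562,155)),"end":(S(110,107),T(559,92)),"exit":(S(231,179),T(571,214))}
P={}
for k,(a,b) in Q.items():
    P[k],r=tri(a,b);print(k,P[k],r)
for k in("end","face"):
    d=P[k]-P["exit"];print(np.linalg.norm(d),np.arctan2(d[1],d[0]),np.arctan2(d[2],np.hypot(d[0],d[1])))
for nm,a,b,z in(("plate front-far",(453,222),(620,208),.006),("near",(462,332),(634,320),.006),("lever",(491,278),(476,190),.073)):
    A,B=onz("top",T(*a),z),onz("top",T(*b),z);d=B-A;print(nm,A.round(3),B.round(3),np.arctan2(d[1],d[0]),np.hypot(d[0],d[1]))
A,B=onz("side",S(285,243),.074),onz("side",S(176,231),.07);d=B-A;print("lever side",A.round(3),B.round(3),np.arctan2(d[1],d[0]))
for n,k in(("side",(195,328)),("side",(328,345))):print(onz(n,S(*k),.006))
```

```text
face [0.5123 0.0198 0.0719] [-0.4 -0.1  0.   0.5]
end [0.5579 0.0277 0.1005] [-0.7 -0.2  0.1  0.8]
exit [0.4683 0.0069 0.0426] [-0.2 -0.1  0.   0.2]
0.10868859185765538 0.22810262827994288 0.5618049706623559
0.05441415257081561 0.28518990346893835 0.5686118638280857
plate front-far [0.453 0.109 0.006] [ 0.483 -0.035  0.006] -1.3655698278209436 0.1471747925598763
near [0.361 0.088 0.006] [ 0.389 -0.058  0.006] -1.3812613794864543 0.1484800875737598
lever [0.406 0.065 0.073] [0.476 0.087 0.073] 0.30471886886821475 0.07289897540299504
lever side [0.405 0.068 0.074] [0.477 0.088 0.07 ] 0.25948307222661066
[0.44882673 0.114985   0.006     ]
[0.35912043 0.08854766 0.006     ]
```

{"fn": "carry_out", "kwargs": {
  "moves": [
    {"x":-1,"y":-1},
    {"x":-1,"y":-1},
    {"x":-1,"y":-1},
    {"x":-1,"y":-1},
    {"x":-1,"y":-1},
    {"x":-1,"y":-1},
    {"x":-1,"y":-1},
    {"x":-1,"y":-1}
  ],
  "grip": 0,
  "newtons": 20
}}

```text
validation failed for argument at $.mo...
```

{"fn": "carry_out", "kwargs": {
  "moves": [
    {"turn":0.125},
    {"turn":0.125},
    {"turn":0.125},
    {"turn":0.125},
    {"turn":0.125},
    {"turn":0.125},
    {"turn":0.125},
    {"turn":0.125}
  ]
}}

```text
validation failed for argument at $.mo...
```

```bash
cat >> h.py <<'E'
from scipy.spatial.transform import Rotation as Ro
def to(target):
    o=ctrl.get_obs();R=Ro.from_rotvec(o["tool_rot"]).as_matrix();y=R[:,1]
    print("t",o["t"],"pos",o["tool_pos"].round(4),"yhead",np.arctan2(y[1],y[0]).round(4),"zdir",R[:,2].round(3),"units",(R.T@(np.array(target)-o["tool_pos"])/.025).round(2),"op",o["opening"].__round__(4),"f",o["contact_force"].round(1),"g",round(o["grip_force"],1))
E
python3 -c "
from h import *
to((.461,.051,.063));print(ctrl.get_obs()['q'])"
```

```text
t 1.1 pos [0.1977 0.5929 0.2313] yhead 1.249 zdir [ 0. -0. -1.] units [-16.85 -17.23   6.73] op 0.0853 f [-0.6  0.1  0.6] g 0.0
[ 1.12999540e+00  5.26892070e-02  1.61289778e+00 -6.59248623e-06
  1.47600886e+00 -1.19022780e-01]
```

{"fn": "carry_out", "kwargs": {
  "moves": [
    {"x":-1,"y":-1,"z":0,"turn":0},
    {"x":-1,"y":-1,"z":0,"turn":0},
    {"x":-1,"y":-1,"z":0,"turn":0},
    {"x":-1,"y":-1,"z":0,"turn":0},
    {"x":-1,"y":-1,"z":0,"turn":0},
    {"x":-1,"y":-1,"z":0,"turn":0},
    {"x":-1,"y":-1,"z":0,"turn":0},
    {"x":-1,"y":-1,"z":0,"turn":0}
  ],
  "grip": 0,
  "newtons": 20
}}

```text
t: 1.9
tool_pos: [0.3245, 0.3386, 0.2315]
tool_rot: [0.503, 3.101, 0.001]
contact_force: [1.1, 0.5, 0.4]
opening: 0.0001
grip_force: 0.0
```

{"fn": "carry_out", "kwargs": {
  "moves": [
    {"x":0,"y":0,"z":0,"turn":0.125},
    {"x":0,"y":0,"z":0,"turn":0.125},
    {"x":0,"y":0,"z":0,"turn":0.125},
    {"x":0,"y":0,"z":0,"turn":0.125},
    {"x":0,"y":0,"z":0,"turn":0.125},
    {"x":0,"y":0,"z":0,"turn":0.125},
    {"x":0,"y":0,"z":0,"turn":0.125},
    {"x":0,"y":0,"z":0,"turn":0.125}
  ]
}}

```text
t: 2.7
tool_pos: [0.3241, 0.3399, 0.2314]
tool_rot: [1.935, 2.475, 0.0]
contact_force: [-0.7, 0.9, 0.0]
opening: -0.0001
grip_force: 0.0
```

```bash
python3 -c "
from h import *
to((.461,.051,.063));print(ctrl.get_obs()['q'])"
```

```text
t 2.7 pos [0.3241 0.3399 0.2314] yhead 0.2439 zdir [ 0.  0. -1.] units [-12.54   2.52   6.74] op -0.0001 f [-0.7  0.9  0. ] g 0.0
[ 6.50500288e-01 -3.34112589e-01  1.96125270e+00 -2.75373890e-05
  1.51416522e+00  4.06651013e-01]
```

{"fn": "carry_out", "kwargs": {
  "moves": [
    {"x":-1,"y":0.3,"z":0,"turn":0},
    {"x":-1,"y":0.3,"z":0,"turn":0},
    {"x":-1,"y":0.3,"z":0,"turn":0},
    {"x":-1,"y":0.3,"z":0,"turn":0},
    {"x":-1,"y":0.3,"z":0,"turn":0},
    {"x":-1,"y":0.3,"z":0,"turn":0},
    {"x":-1,"y":0.3,"z":0,"turn":0},
    {"x":-1,"y":0.3,"z":0,"turn":0}
  ]
}}

```text
t: 3.5
tool_pos: [0.4321, 0.1599, 0.2315]
tool_rot: [1.928, 2.48, 0.001]
contact_force: [-0.3, 0.7, 0.2]
opening: 0.0003
grip_force: 0.0
```

{"fn": "carry_out", "kwargs": {
  "moves": [
    {"x":-1,"y":0.1,"z":0,"turn":0},
    {"x":-1,"y":0,"z":0,"turn":0},
    {"x":-1,"y":0,"z":0,"turn":0},
    {"x":-1,"y":0,"z":0,"turn":0},
    {"x":-0.55,"y":0,"z":0.5,"turn":0},
    {"x":0,"y":0,"z":1,"turn":0},
    {"x":0,"y":0,"z":1,"turn":0},
    {"x":0,"y":0,"z":0,"turn":0}
  ]
}}

```text
t: 4.3
tool_pos: [0.4589, 0.0515, 0.1639]
tool_rot: [-1.924, -2.474, 0.008]
contact_force: [0.2, 0.2, -0.6]
opening: -0.0002
grip_force: 0.0
```

Run:
```python
from h import *
to((.461,.051,.063))
im=ctrl.get_image("top");a=cv2.resize(im[130:330,130:350,::-1],None,fx=1.8,fy=1.8*1.0)
im=ctrl.get_image("side");b=cv2.resize(im[110:310,170:390,::-1],None,fx=1.8,fy=1.8)
cv2.imwrite("pics/c1.png",np.hstack([a,b]))
```

```text
t 4.3 pos [0.4589 0.0515 0.1639] yhead 0.2489 zdir [-0.009  0.001 -1.   ] units [-0.05  0.11  4.03] op -0.0002 f [ 0.2  0.2 -0.6] g 0.0
```

View pics/c1.png

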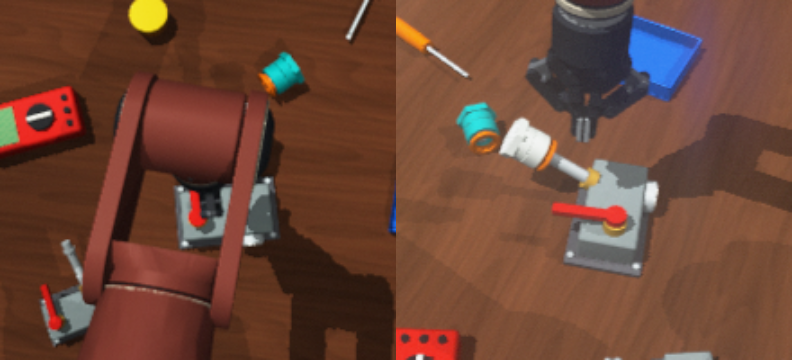

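{"fn": "carry_out", "kwargs": {
  "moves": [
    {"x":0,"y":-0.3,"z":1,"turn":0},
    {"x":0,"y":0,"z":1,"turn":0},
    {"x":0,"y":0,"z":1,"turn":0},
    {"x":0,"y":0,"z":0.5,"turn":0},
    {"x":0,"y":0,"z":0.5,"turn":0},
    {"x":0,"y":0,"z":0,"turn":0},
    {"x":0.2,"y":0,"z":0,"turn":0},
    {"x":0,"y":0,"z":0,"turn":0}
  ]
}}

```text
t: 5.2
tool_pos: [0.4545, 0.0547, 0.0701]
tool_rot: [1.927, 2.479, 0.002]
contact_force: [0.2, 0.1, -0.0]
opening: 0.0001
grip_force: 0.0
```

{"fn": "carry_out", "kwargs": {
  "moves": [
    {"x":0.2,"y":0,"z":0,"turn":0},
    {"x":0.68,"y":0.15,"z":0,"turn":0},
    {"x":0.69,"y":-0.12,"z":0,"turn":0},
    {"x":0.58,"y":-0.38,"z":0,"turn":0},
    {"x":0.29,"y":-0.41,"z":0,"turn":0},
    {"x":0,"y":0,"z":0,"turn":0},
    {"x":0,"y":0,"z":0,"turn":0},
    {"x":0,"y":0,"z":0,"turn":0}
  ]
}}

```text
t: 6.0
tool_pos: [0.4193, 0.1086, 0.0682]
tool_rot: [-1.928, -2.479, 0.001]
contact_force: [0.3, 0.3, 0.4]
opening: -0.0001
grip_force: 0.0
```

Run:
```python
from h import *
p=(.433,.0006,.25)
w=man(p,(.008,.108,.063));to(w)
im=ctrl.get_image("top");a=cv2.resize(im[130:330,130:350,::-1],None,fx=1.8,fy=1.8*1.0)
im=ctrl.get_image("side");b=cv2.resize(im[110:310,170:390,::-1],None,fx=1.8,fy=1.8)
cv2.imwrite("pics/c2.png",np.hstack([a,b]))
```

```text
t 6.0 pos [0.4193 0.1086 0.0682] yhead 0.2487 zdir [-0.002  0.    -1.   ] units [-0.   -0.22  0.21] op -0.0001 f [0.3 0.3 0.4] g 0.0
```

View pics/c2.png

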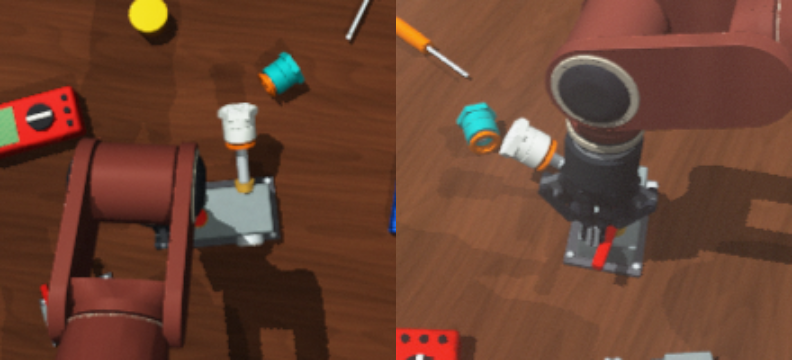

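{"fn": "carry_out", "kwargs": {
  "moves": [
    {"x":0,"y":-0.1,"z":0.12,"turn":0},
    {"x":0,"y":-0.1,"z":0,"turn":0},
    {"x":0,"y":-0.08,"z":0,"turn":0},
    {"x":0,"y":-0.08,"z":0,"turn":0},
    {"x":0,"y":0,"z":0,"turn":0},
    {"x":0,"y":0,"z":0,"turn":0},
    {"x":0,"y":0,"z":0,"turn":0},
    {"x":0,"y":0,"z":0,"turn":0}
  ]
}}

```text
t: 6.9
tool_pos: [0.4118, 0.1067, 0.0664]
tool_rot: [1.928, 2.48, 0.002]
contact_force: [2.6, 3.3, 5.8]
opening: 0.0
grip_force: 3.4
```

{"fn": "carry_out", "kwargs": {
  "moves": [
    {"x":0,"y":-0.1,"z":-0.05,"turn":0},
    {"x":0,"y":0,"z":0,"turn":0},
    {"x":0,"y":-0.1,"z":0,"turn":0},
    {"x":0,"y":0,"z":0,"turn":0},
    {"x":0,"y":0,"z":0,"turn":0},
    {"x":0,"y":0,"z":0,"turn":0},
    {"x":0,"y":0,"z":0,"turn":0},
    {"x":0,"y":0,"z":0,"turn":0}
  ]
}}

```text
t: 7.7
tool_pos: [0.4111, 0.1063, 0.0674]
tool_rot: [1.924, 2.472, 0.018]
contact_force: [20.4, 7.9, -11.8]
opening: 0.0002
grip_force: 10.9
```

{"fn": "carry_out", "kwargs": {
  "moves": [
    {"x":0,"y":0.4,"z":0,"turn":0},
    {"x":0,"y":0.2,"z":-0.5,"turn":0},
    {"x":0,"y":0,"z":-1,"turn":0},
    {"x":0,"y":0,"z":-1,"turn":0},
    {"x":0,"y":0,"z":-1,"turn":0},
    {"x":0,"y":0,"z":-1,"turn":0},
    {"x":0,"y":0,"z":0,"turn":0},
    {"x":0,"y":0,"z":0,"turn":0}
  ],
  "grip": 85
}}

```text
t: 8.5
tool_pos: [0.4202, 0.1085, 0.1784]
tool_rot: [-1.928, -2.479, 0.004]
contact_force: [1.1, 0.4, -1.0]
opening: 0.0849
grip_force: 0.0
```

Run:
```python
from h import *
to((0,0,0))
M={}
for n in("side","top"):
    im=ctrl.get_image(n); cv2.imwrite(f"pics/{n}3.png",im[:,:,::-1])
    for q in("fitting_mid","collet_face","fitting"):
        print(n,q,[(np.round(d["pixel"],1).tolist(),round(d["confidence"],2)) for d in ctrl.mark_of(n,q)][:3])
a=cv2.imread("pics/side3.png")[160:260,205:315];b=cv2.imread("pics/top3.png")[150:250,205:315]
cv2.imwrite("pics/c3.png",cv2.resize(np.hstack([a,b]),(792,360),interpolation=cv2.INTER_CUBIC))
```

```text
t 8.5 pos [0.4202 0.1085 0.1784] yhead 0.2489 zdir [-0.002 -0.001 -1.   ] units [ -0.06 -17.34   7.18] op 0.0849 f [ 1.1  0.4 -1. ] g 0.0
side fitting_mid [([241.6, 191.2], 0.76), ([213.2, 181.6], 0.74)]
side collet_face [([215.7, 188.9], 0.63), ([255.2, 197.4], 0.42), ([189.3, 140.7], 0.38)]
side fitting [([217.0, 189.4], 0.77), ([249.6, 194.5], 0.59)]
top fitting_mid [([283.5, 171.0], 0.86), ([261.8, 201.2], 0.75)]
top collet_face [([276.1, 176.3], 0.61), ([262.4, 211.1], 0.54)]
top fitting [([261.7, 207.8], 0.64), ([281.5, 172.7], 0.58)]
```

View pics/c3.png

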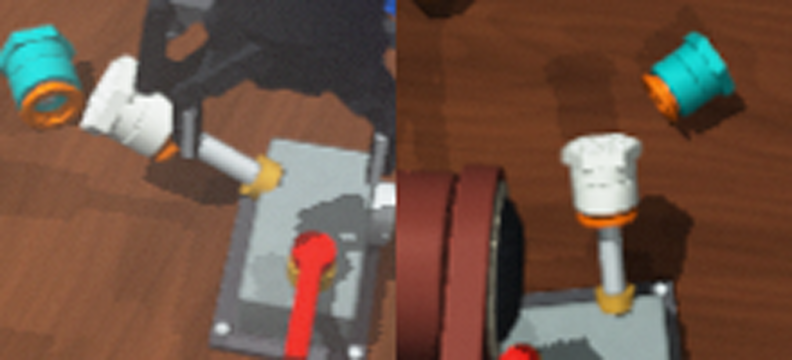

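Run:
```python
from h import *
print(tri((241.6,191.2),(261.8,201.2)),tri((255.2,197.4),(262.4,211.1)))
obs=[("side",.032,(241.6,191.2)),("side",.032,(240,189)),("side",0,(255.2,197.4)),("side",0,(252,198)),("side",0,(255.6,197.4)),("side",.054,(235.7,184.8)),("side",.01,(249.6,194.5)),("side",-.059,(275.1,208.2)),
("top",.032,(261.8,201.2)),("top",.032,(261,200)),("top",0,(262.4,211.1)),("top",0,(260,211)),("top",0,(262.6,210.4)),("top",.01,(261.7,207.8)),("top",.054,(261.7,189.9)),("top",-.059,(265.6,229.5))]
def f(p,fix=None):
    h=p[3];c=np.cos(np.pi/6);a=np.array([c*np.cos(h),c*np.sin(h),.5])
    return np.concatenate([proj(n,np.array(p[:3])+l*a)-u for n,l,u in obs])
r=least_squares(f,[.51,.02,.07,.25],loss="soft_l1");print(r.x.round(4));print(f(r.x).reshape(-1,2).round(1).tolist())
```

```text
(array([0.5391, 0.0258, 0.0842]), array([ 1.5,  0.5, -0.2, -1.8])) (array([0.5117, 0.0205, 0.0726]), array([ 0.1,  0. , -0. , -0.1]))
[0.5134 0.0203 0.0726 0.2307]
[[0.9, -0.8], [2.5, 1.4], [-0.5, -0.3], [2.7, -0.9], [-0.9, -0.3], [-1.7, 0.9], [1.3, 0.5], [1.4, 1.0], [-0.4, -2.7], [0.4, -1.5], [0.2, -0.8], [2.6, -0.7], [-0.0, -0.1], [0.5, -1.1], [-1.2, 0.3], [-0.9, 2.0]]
```

{"fn": "carry_out", "kwargs": {
  "moves": [
    {"x":-0.87,"y":0.75,"z":0,"turn":0.01},
    {"x":-0.87,"y":0.75,"z":0,"turn":0},
    {"x":-0.87,"y":0.75,"z":0,"turn":0},
    {"x":-0.87,"y":0.75,"z":0,"turn":0},
    {"x":-0.87,"y":0.75,"z":0,"turn":0},
    {"x":0,"y":0,"z":0.8,"turn":0},
    {"x":0,"y":0,"z":0,"turn":0},
    {"x":0,"y":0,"z":0,"turn":0}
  ],
  "grip": 85.4
}}

```text
t: 9.7
tool_pos: [0.5373, 0.0259, 0.1588]
tool_rot: [-1.94, -2.469, 0.002]
contact_force: [0.9, -0.4, 0.9]
opening: 0.0853
grip_force: 0.0
```

Run:
```python
from h import *
to((.5377,.0262,.077))
a=ctrl.get_image("side")[90:240,170:370,::-1];b=ctrl.get_image("top")[130:280,170:370,::-1]
cv2.imwrite("pics/c4.png",cv2.resize(np.hstack([a,b]),(800,300),interpolation=cv2.INTER_CUBIC))
```

```text
t 9.7 pos [0.5373 0.0259 0.1588] yhead 0.2391 zdir [-0.002  0.    -1.   ] units [0.01 0.02 3.27] op 0.0853 f [ 0.9 -0.4  0.9] g 0.0
```

View pics/c4.png

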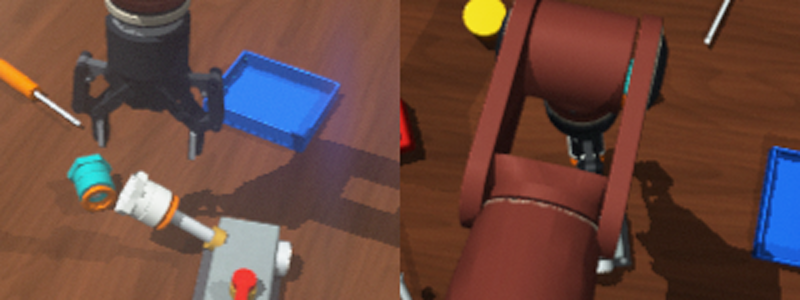

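{"fn": "carry_out", "kwargs": {
  "moves": [
    {"x":0,"y":0,"z":0.7,"turn":0},
    {"x":0,"y":0,"z":0.7,"turn":0},
    {"x":0,"y":0,"z":0.7,"turn":0},
    {"x":0,"y":0,"z":0.6,"turn":0},
    {"x":0,"y":0,"z":0.5,"turn":0},
    {"x":0,"y":0,"z":0,"turn":0},
    {"x":0,"y":0,"z":0,"turn":0},
    {"x":0,"y":0,"z":0,"turn":0}
  ]
}}

```text
t: 10.6
tool_pos: [0.5389, 0.0256, 0.0807]
tool_rot: [1.94, 2.469, 0.002]
contact_force: [-0.1, 0.2, 0.2]
opening: 0.0855
grip_force: 0.0
```

Run:
```python
from h import *
to((.5377,.0262,.077))
a=ctrl.get_image("side")[130:230,200:320,::-1]
cv2.imwrite("pics/c5.png",cv2.resize(a,(720,600),interpolation=cv2.INTER_CUBIC))
```

```text
t 10.6 pos [0.5389 0.0256 0.0807] yhead 0.239 zdir [ 0.002 -0.    -1.   ] units [ 0.03 -0.04  0.15] op 0.0855 f [-0.1  0.2  0.2] g 0.0
```

View pics/c5.png

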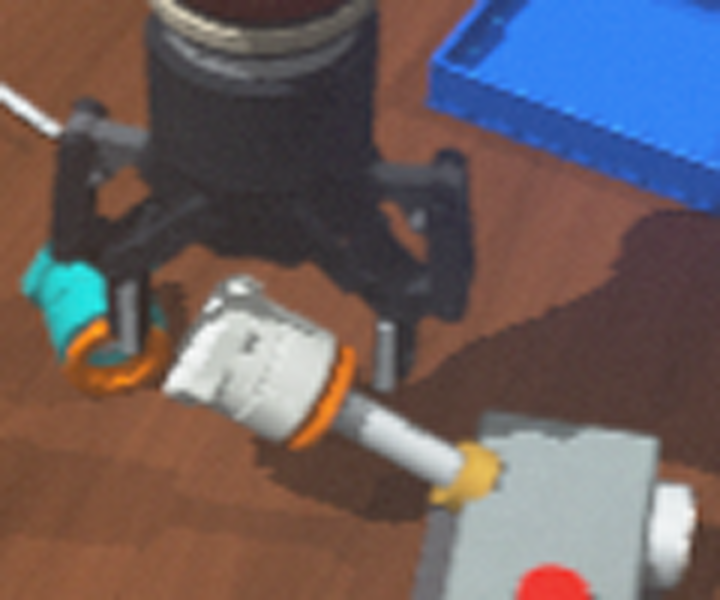

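{"fn": "carry_out", "kwargs": {
  "moves": [
    {"x":0,"y":0,"z":0.15,"turn":0},
    {"x":0,"y":0,"z":0,"turn":0},
    {"x":0,"y":0,"z":0,"turn":0},
    {"x":0,"y":0,"z":0,"turn":0},
    {"x":0,"y":0,"z":0,"turn":0},
    {"x":0,"y":0,"z":0,"turn":0},
    {"x":0,"y":0,"z":0,"turn":0},
    {"x":0,"y":0,"z":0,"turn":0}
  ],
  "grip": 50,
  "newtons": 30
}}

```text
t: 11.45
tool_pos: [0.5397, 0.0257, 0.0774]
tool_rot: [1.939, 2.468, 0.004]
contact_force: [1.3, 1.1, 6.0]
opening: 0.0598
grip_force: 30.3
```

Run:
```python
from h import *
to((.5377,.0262,.077))
a=ctrl.get_image("side")[130:230,200:320,::-1]
cv2.imwrite("pics/c6.png",cv2.resize(a,(720,600),interpolation=cv2.INTER_CUBIC))
```

```text
t 11.45 pos [0.5397 0.0257 0.0774] yhead 0.239 zdir [ 0.004  0.    -1.   ] units [ 0.04 -0.07  0.02] op 0.0598 f [1.3 1.1 6. ] g 30.3
```

View pics/c6.png

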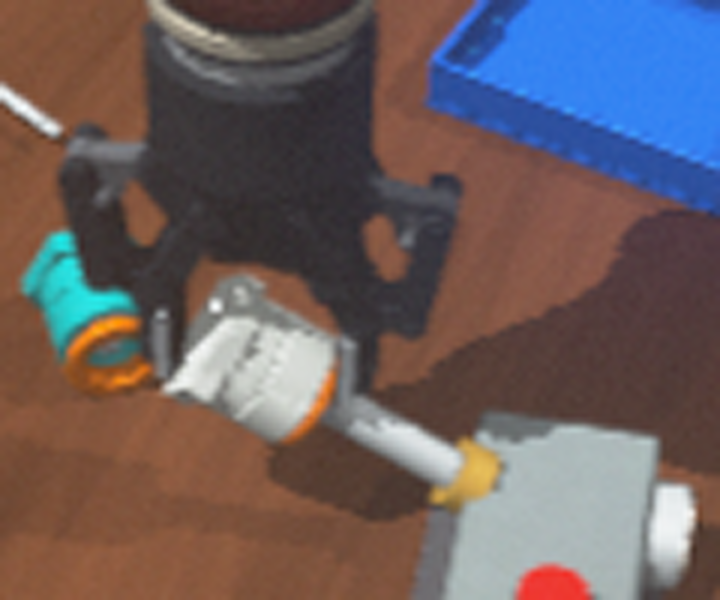

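{"fn": "carry_out", "kwargs": {
  "moves": [
    {"x":0,"y":0.173,"z":-0.1,"turn":0},
    {"x":0,"y":0.173,"z":-0.1,"turn":0},
    {"x":0,"y":0.173,"z":-0.1,"turn":0},
    {"x":0,"y":0.173,"z":-0.1,"turn":0},
    {"x":0,"y":0,"z":0,"turn":0},
    {"x":0,"y":0,"z":0,"turn":0},
    {"x":0,"y":0,"z":0,"turn":0},
    {"x":0,"y":0,"z":0,"turn":0}
  ]
}}

```text
t: 12.3
tool_pos: [0.5539, 0.0295, 0.0863]
tool_rot: [-1.939, -2.469, 0.004]
contact_force: [-4.9, -0.5, 8.1]
opening: 0.056
grip_force: 28.2
```

Run:
```python
from h import *
to((.5377,.0262,.077))
a=ctrl.get_image("side")[130:230,200:320,::-1]
cv2.imwrite("pics/c7.png",cv2.resize(a,(720,600),interpolation=cv2.INTER_CUBIC))
```

```text
t 12.3 pos [0.5539 0.0295 0.0863] yhead 0.2391 zdir [-0.004 -0.001 -1.   ] units [ 0.02 -0.66  0.37] op 0.056 f [-4.9 -0.5  8.1] g 28.2
```

View pics/c7.png

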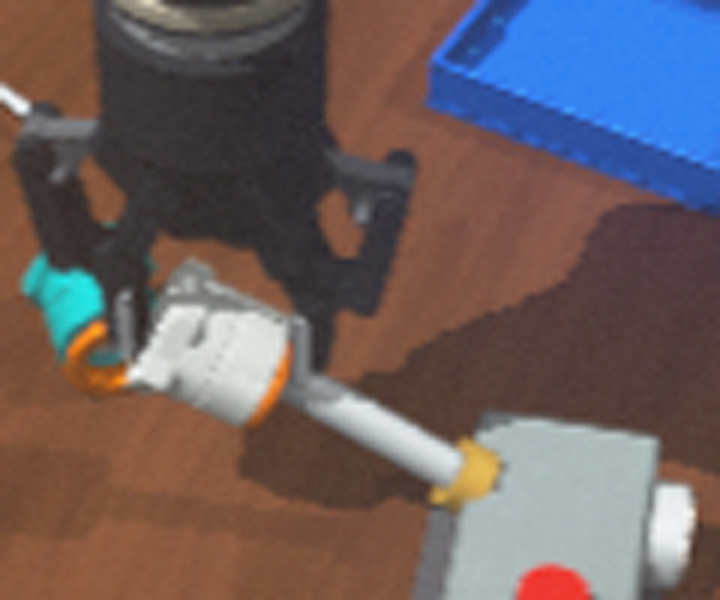

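{"fn": "carry_out", "kwargs": {
  "moves": [
    {"x":0,"y":0.14,"z":-0.08,"turn":0},
    {"x":0,"y":0.14,"z":-0.08,"turn":0},
    {"x":0,"y":0.14,"z":-0.08,"turn":0},
    {"x":0,"y":0.14,"z":-0.08,"turn":0},
    {"x":0,"y":0.14,"z":-0.08,"turn":0},
    {"x":0,"y":0.14,"z":-0.08,"turn":0},
    {"x":0,"y":0,"z":0,"turn":0},
    {"x":0,"y":0,"z":0,"turn":0}
  ]
}}

```text
t: 13.15
tool_pos: [0.5585, 0.0313, 0.087]
tool_rot: [-1.92, -2.448, 0.053]
contact_force: [-33.2, -14.2, -2.5]
opening: 0.0561
grip_force: 40.8
```

{"fn": "carry_out", "kwargs": {
  "moves": [
    {"x":0,"y":-0.17,"z":0.1,"turn":0},
    {"x":0,"y":-0.08,"z":0.05,"turn":0},
    {"x":0,"y":0,"z":0,"turn":0},
    {"x":0,"y":0,"z":0,"turn":0},
    {"x":0,"y":0,"z":0,"turn":0},
    {"x":0,"y":0,"z":0,"turn":0},
    {"x":0,"y":0,"z":0,"turn":0},
    {"x":0,"y":0,"z":0,"turn":0}
  ],
  "newtons": 20
}}

```text
t: 13.95
tool_pos: [0.5581, 0.0311, 0.0872]
tool_rot: [-1.927, -2.455, 0.035]
contact_force: [-22.7, -10.0, 0.9]
opening: 0.0565
grip_force: 38.4
```

{"fn": "carry_out", "kwargs": {
  "moves": [
    {"x":0,"y":-0.17,"z":0.1,"turn":0},
    {"x":0,"y":-0.17,"z":0.1,"turn":0},
    {"x":0,"y":-0.08,"z":0.04,"turn":0},
    {"x":0,"y":0,"z":0,"turn":0},
    {"x":0,"y":0,"z":0,"turn":0},
    {"x":0,"y":0,"z":0,"turn":0},
    {"x":0,"y":0,"z":0,"turn":0},
    {"x":0,"y":0,"z":0,"turn":0}
  ]
}}

```text
t: 14.75
tool_pos: [0.5566, 0.0302, 0.0873]
tool_rot: [-1.938, -2.467, 0.009]
contact_force: [-8.0, -1.5, 7.2]
opening: 0.0562
grip_force: 28.9
```

{"fn": "carry_out", "kwargs": {
  "moves": [
    {"x":0,"y":-0.1,"z":0.04,"turn":0},
    {"x":0,"y":0,"z":0,"turn":0},
    {"x":0,"y":0,"z":0,"turn":0},
    {"x":0,"y":0,"z":-0.08,"turn":0},
    {"x":0,"y":0,"z":-0.08,"turn":0},
    {"x":0,"y":0,"z":-0.08,"turn":0},
    {"x":0,"y":0,"z":-0.06,"turn":0},
    {"x":0,"y":0,"z":0,"turn":0}
  ],
  "grip": 58.5
}}

```text
t: 15.55
tool_pos: [0.5567, 0.0302, 0.0949]
tool_rot: [1.941, 2.47, 0.0]
contact_force: [-1.7, -0.3, -0.3]
opening: 0.0586
grip_force: 0.8
```

```bash
cat >> h.py <<'E'
def geo():
    o=ctrl.get_obs();w=o["opening"]/2;p=o["tool_pos"];f=np.array([.5134,.0203,.0726])
    L=.05705;sb=.05675-L*np.cos(np.arcsin(w/L-.1028));u=np.array([np.cos(.235),np.sin(.235)])
    x=(p[:2]-f[:2])@u-w;tip=p[2]+sb
    print("ring finger x",round(x,4),"tip above axis",round(tip-(f[2]+x*np.tan(np.pi/6)),4),"opening",round(2*w,4),"F",o["contact_force"].round(1),"g",round(o["grip_force"],1))
def fit():
    r={}
    for n in("side","top"):
        ctrl.get_image(n)
        for q in("fitting_mid","collet_face"):
            print(n,q,[(np.round(d["pixel"],1).tolist(),round(d["confidence"],2)) for d in ctrl.mark_of(n,q)][:3])
E
python3 -c "
from h import *
geo();fit()"
```

```text
ring finger x 0.0151 tip above axis 0.0183 opening 0.0586 F [-1.7 -0.3 -0.3] g 0.8
side fitting_mid [([234.6, 188.9], 0.8), ([215.2, 178.4], 0.59)]
side collet_face [([247.1, 193.1], 0.63)]
top fitting_mid [([259.9, 193.7], 0.38), ([281.5, 172.6], 0.38)]
top collet_face []
```

{"fn": "carry_out", "kwargs": {
  "moves": [
    {"x":0,"y":0,"z":0,"turn":0},
    {"x":0,"y":0,"z":0,"turn":0},
    {"x":0,"y":0,"z":0,"turn":0},
    {"x":0,"y":0,"z":0,"turn":0},
    {"x":0,"y":0,"z":0,"turn":0},
    {"x":0,"y":0,"z":0,"turn":0},
    {"x":0,"y":0,"z":0,"turn":0},
    {"x":0,"y":0,"z":0,"turn":0}
  ],
  "grip": 40,
  "newtons": 25
}}

```text
t: 16.65
tool_pos: [0.557, 0.0302, 0.0949]
tool_rot: [1.94, 2.47, 0.001]
contact_force: [1.3, -0.3, 2.6]
opening: 0.0482
grip_force: 29.5
```

```bash
python3 -c "
from h import *
geo();fit()"
```

```text
ring finger x 0.0206 tip above axis 0.0132 opening 0.0482 F [ 1.3 -0.3  2.6] g 29.5
side fitting_mid [([234.2, 189.7], 0.72), ([215.4, 180.6], 0.52), ([304.5, 144.3], 0.22)]
side collet_face [([246.6, 192.4], 0.48), ([216.7, 188.7], 0.45)]
top fitting_mid [([261.9, 193.1], 0.55), ([281.7, 170.7], 0.54)]
top collet_face []
```

{"fn": "carry_out", "kwargs": {
  "moves": [
    {"x":0,"y":0,"z":-0.08,"turn":0},
    {"x":0,"y":0.12,"z":-0.07,"turn":0},
    {"x":0,"y":0.12,"z":-0.07,"turn":0},
    {"x":0,"y":0.12,"z":-0.07,"turn":0},
    {"x":0,"y":0,"z":0,"turn":0},
    {"x":0,"y":0,"z":0,"turn":0},
    {"x":0,"y":0,"z":0,"turn":0},
    {"x":0,"y":0,"z":0,"turn":0}
  ]
}}

```text
t: 17.75
tool_pos: [0.5626, 0.0324, 0.0979]
tool_rot: [-1.938, -2.466, 0.006]
contact_force: [0.7, -2.3, -23.7]
opening: 0.048
grip_force: 30.8
```

```bash
python3 -c "
from h import *
geo();fit()"
```

```text
ring finger x 0.0267 tip above axis 0.0125 opening 0.048 F [  0.7  -2.3 -23.7] g 30.8
side fitting_mid [([230.8, 188.6], 0.87), ([213.8, 180.6], 0.65)]
side collet_face [([214.5, 188.3], 0.61), ([242.6, 194.9], 0.46)]
top fitting_mid [([261.2, 189.4], 0.44), ([278.7, 170.7], 0.39)]
top collet_face []
```

{"fn": "carry_out", "kwargs": {
  "moves": [
    {"x":0,"y":0.14,"z":0,"turn":0},
    {"x":0,"y":0.14,"z":-0.05,"turn":0},
    {"x":0,"y":0.14,"z":-0.07,"turn":0},
    {"x":0,"y":0.07,"z":-0.04,"turn":0},
    {"x":0,"y":0,"z":0,"turn":0},
    {"x":0,"y":0,"z":0,"turn":0},
    {"x":0,"y":0,"z":0,"turn":0},
    {"x":0,"y":0,"z":0,"turn":0}
  ]
}}

```text
t: 18.85
tool_pos: [0.5769, 0.0352, 0.1056]
tool_rot: [-1.941, -2.47, 0.0]
contact_force: [0.4, 0.5, -2.5]
opening: 0.0481
grip_force: 31.7
```

```bash
python3 -c "
from h import *
geo();fit()"
```

```text
ring finger x 0.0412 tip above axis 0.0119 opening 0.0481 F [ 0.4  0.5 -2.5] g 31.7
side fitting_mid [([224.8, 182.7], 0.95), ([216.2, 181.3], 0.65)]
side collet_face [([236.9, 187.0], 0.39)]
top fitting_mid [([281.2, 171.1], 0.63), ([261.2, 183.8], 0.46)]
top collet_face []
```

{"fn": "carry_out", "kwargs": {
  "moves": [
    {"x":0,"y":0.4,"z":-0.3,"turn":0},
    {"x":0,"y":0.5,"z":-0.5,"turn":0},
    {"x":0,"y":0,"z":-0.8,"turn":0},
    {"x":0,"y":0,"z":-0.8,"turn":0},
    {"x":0,"y":0,"z":-0.6,"turn":0},
    {"x":0,"y":0,"z":0,"turn":0},
    {"x":0,"y":0,"z":0,"turn":0},
    {"x":0,"y":0,"z":0,"turn":0}
  ]
}}

```text
t: 19.95
tool_pos: [0.5983, 0.0406, 0.1793]
tool_rot: [-1.94, -2.469, 0.002]
contact_force: [0.5, 0.6, -1.5]
opening: 0.0477
grip_force: 31.7
```

Run:
```python
from h import *
print(tri((224.8,182.7),(261.2,183.8)))
K=[(110+u/2.4,90+v/2.4) for u,v in((594,272),(707,293),(690,430),(570,405))]
W=np.array([onz("top",k,.028) for k in K]);print(W.round(3),W.mean(0))
for i in range(4):
    d=W[(i+1)%4]-W[i];print(np.hypot(d[0],d[1]).round(3),np.arctan2(d[1],d[0]).round(3))
for n in("side","top"):
    im=ctrl.get_image(n);print(n,[(np.round(d["rect"]).tolist(),round(d["confidence"],2)) for d in ctrl.look_for(n,"tray")][:2],[(np.round(d["pixel"],1).tolist(),round(d["confidence"],2)) for d in ctrl.mark_of(n,"tray")][:2])
    m=cv2.inRange(cv2.cvtColor(im,cv2.COLOR_RGB2HSV),(105,150,60),(125,255,255))
    if n=="side":m[:,:190]=0;m[:100]=0
    cs=max(cv2.findContours(m,0,2)[0],key=cv2.contourArea);print(cv2.contourArea(cs),cv2.approxPolyDP(cs,4,True).reshape(-1,2).tolist(),cv2.minAreaRect(cs))
to((.4964,-.2785,.1))
```

```text
(array([0.5784, 0.032 , 0.1003]), array([ 1. ,  0.3, -0.1, -1.2]))
[[ 0.57  -0.23   0.028]
 [ 0.562 -0.356  0.028]
 [ 0.41  -0.344  0.028]
 [ 0.421 -0.214  0.028]] [ 0.49075803 -0.28601234  0.028     ]
0.127 -1.637
0.153 3.065
0.131 1.488
0.15 -0.104
side [([270.0, 118.0, 68.0, 49.0], 0.83)] []
1874.5 [[291, 116], [272, 139], [272, 147], [295, 156], [304, 152], [306, 156], [300, 157], [320, 165], [338, 131], [334, 136], [333, 129]] ((304.120361328125, 138.94334411621094), (60.40497589111328, 38.275306701660156), 19.798877716064453)
top [([344.0, 205.0, 58.0, 61.0], 0.62)] [([370.3, 236.3], 0.91), ([257.9, 176.4], 0.73)]
2811.5 [[357, 203], [347, 258], [396, 268], [404, 213]] ((375.8107604980469, 235.63511657714844), (52.443275451660156, 58.52604293823242), 9.462322235107422)
t 20.25 pos [0.5988 0.0405 0.1802] yhead 0.2389 zdir [-0.001  0.    -1.   ] units [-11.43  -7.     3.21] op 0.048 f [-0.4  0.3 -1.4] g 31.7
```

{"fn": "carry_out", "kwargs": {
  "moves": [
    {"x":-0.97,"y":-0.6,"z":0,"turn":0},
    {"x":-0.97,"y":-0.6,"z":0,"turn":0},
    {"x":-0.97,"y":-0.6,"z":0,"turn":0},
    {"x":-0.97,"y":-0.6,"z":0,"turn":0},
    {"x":-0.97,"y":-0.6,"z":0,"turn":0},
    {"x":-0.97,"y":-0.6,"z":0,"turn":0},
    {"x":-0.97,"y":-0.6,"z":0,"turn":0},
    {"x":-0.97,"y":-0.6,"z":0,"turn":0}
  ]
}}

```text
t: 21.05
tool_pos: [0.5279, -0.1774, 0.1808]
tool_rot: [1.941, 2.47, 0.0]
contact_force: [0.0, 0.0, -1.6]
opening: 0.0475
grip_force: 31.7
```

{"fn": "carry_out", "kwargs": {
  "moves": [
    {"x":-0.97,"y":-0.6,"z":0,"turn":0},
    {"x":-0.97,"y":-0.6,"z":0,"turn":0},
    {"x":-0.97,"y":-0.6,"z":0,"turn":0},
    {"x":-0.9,"y":-0.6,"z":0,"turn":0},
    {"x":0,"y":0,"z":0,"turn":0.11},
    {"x":0,"y":0,"z":0,"turn":0.11},
    {"x":0,"y":0,"z":0,"turn":0.11},
    {"x":0,"y":0,"z":0,"turn":0}
  ]
}}

```text
t: 21.85
tool_pos: [0.4925, -0.2832, 0.1807]
tool_rot: [-2.32, -2.118, 0.0]
contact_force: [-0.4, -0.2, -1.6]
opening: 0.0479
grip_force: 31.7
```

{"fn": "carry_out", "kwargs": {
  "moves": [
    {"x":0,"y":0,"z":1,"turn":0},
    {"x":0,"y":0,"z":1,"turn":0},
    {"x":0,"y":0,"z":1,"turn":0},
    {"x":0,"y":0,"z":0.8,"turn":0},
    {"x":0,"y":0,"z":0.5,"turn":0},
    {"x":0,"y":0,"z":0,"turn":0},
    {"x":0,"y":0,"z":0,"turn":0},
    {"x":0,"y":0,"z":0,"turn":0}
  ]
}}

```text
t: 22.65
tool_pos: [0.4937, -0.2838, 0.075]
tool_rot: [2.318, 2.117, 0.001]
contact_force: [0.5, 0.2, -1.3]
opening: 0.0477
grip_force: 31.7
```

```bash
python3 -c "
from h import *
to((.491,-.284,.037));fit()"
```

```text
t 22.65 pos [ 0.4937 -0.2838  0.075 ] yhead -0.0904 zdir [ 0.002 -0.002 -1.   ] units [-0.02 -0.11  1.52] op 0.0477 f [ 0.5  0.2 -1.3] g 31.7
side fitting_mid [([216.1, 180.8], 0.79), ([309.3, 122.7], 0.6), ([182.6, 337.6], 0.52)]
side collet_face [([215.0, 189.7], 0.57), ([312.4, 129.5], 0.47), ([313.6, 127.2], 0.21)]
top fitting_mid [([282.5, 170.7], 0.74), ([382.1, 232.2], 0.43)]
top collet_face [([276.8, 176.5], 0.59)]
```

{"fn": "carry_out", "kwargs": {
  "moves": [
    {"x":0,"y":0,"z":0.4,"turn":0},
    {"x":0,"y":0,"z":0.4,"turn":0},
    {"x":0,"y":0,"z":0.2,"turn":0},
    {"x":0,"y":0,"z":0.1,"turn":0},
    {"x":0,"y":0,"z":0.1,"turn":0},
    {"x":0,"y":0,"z":0.1,"turn":0},
    {"x":0,"y":0,"z":0,"turn":0},
    {"x":0,"y":0,"z":0,"turn":0}
  ]
}}

```text
t: 23.75
tool_pos: [0.4928, -0.2832, 0.041]
tool_rot: [2.32, 2.118, 0.0]
contact_force: [-0.1, -0.3, -0.0]
opening: 0.0476
grip_force: 31.7
```

```bash
python3 -c "
from h import *
print(tri((309.3,122.7),(382.1,232.2)))
to((.491,-.284,.037))"
```

```text
(array([ 0.4926, -0.2867,  0.0701]), array([-1. , -0.3,  0. ,  0.9]))
t 23.75 pos [ 0.4928 -0.2832  0.041 ] yhead -0.091 zdir [ 0. -0. -1.] units [-0.04 -0.07  0.16] op 0.0476 f [-0.1 -0.3 -0. ] g 31.7
```

{"fn": "carry_out", "kwargs": {
  "moves": [
    {"x":0,"y":0,"z":0.05,"turn":0},
    {"x":0,"y":0,"z":0,"turn":0},
    {"x":0,"y":0,"z":0.05,"turn":0},
    {"x":0,"y":0,"z":0,"turn":0},
    {"x":0,"y":0,"z":0,"turn":0},
    {"x":0,"y":0,"z":0,"turn":0},
    {"x":0,"y":0,"z":0,"turn":0},
    {"x":0,"y":0,"z":0,"turn":0}
  ]
}}

```text
t: 24.55
tool_pos: [0.4927, -0.2831, 0.0383]
tool_rot: [2.32, 2.118, -0.0]
contact_force: [-0.0, -0.7, -1.8]
opening: 0.0478
grip_force: 31.7
```

{"fn": "carry_out", "kwargs": {
  "moves": [
    {"x":0,"y":0,"z":0.06,"turn":0},
    {"x":0,"y":0,"z":0,"turn":0},
    {"x":0,"y":0,"z":0.06,"turn":0},
    {"x":0,"y":0,"z":0,"turn":0},
    {"x":0,"y":0,"z":0.06,"turn":0},
    {"x":0,"y":0,"z":0,"turn":0},
    {"x":0,"y":0,"z":0,"turn":0},
    {"x":0,"y":0,"z":0,"turn":0}
  ]
}}

```text
t: 25.35
tool_pos: [0.4927, -0.2837, 0.036]
tool_rot: [-2.32, -2.118, 0.002]
contact_force: [-6.5, 2.1, 11.3]
opening: 0.048
grip_force: 32.1
```

{"fn": "carry_out", "kwargs": {
  "moves": [
    {"x":0,"y":0,"z":-0.05,"turn":0},
    {"x":0,"y":0,"z":0,"turn":0},
    {"x":0,"y":0,"z":0,"turn":0},
    {"x":0,"y":0,"z":0,"turn":0},
    {"x":0,"y":0,"z":0,"turn":0},
    {"x":0,"y":0,"z":0,"turn":0},
    {"x":0,"y":0,"z":0,"turn":0},
    {"x":0,"y":0,"z":0,"turn":0}
  ],
  "grip": 74
}}

```text
t: 26.15
tool_pos: [0.4926, -0.2831, 0.035]
tool_rot: [-2.32, -2.118, 0.0]
contact_force: [-0.3, 0.3, 0.3]
opening: 0.0737
grip_force: 0.0
```

{"fn": "carry_out", "kwargs": {
  "moves": [
    {"x":0,"y":0,"z":-0.3,"turn":0},
    {"x":0,"y":0,"z":-0.5,"turn":0},
    {"x":0,"y":0,"z":-1,"turn":0},
    {"x":0,"y":0,"z":-1,"turn":0},
    {"x":0,"y":0,"z":-1,"turn":0},
    {"x":0,"y":0,"z":-1,"turn":0},
    {"x":0,"y":0,"z":0,"turn":0},
    {"x":0,"y":0,"z":0,"turn":0}
  ]
}}

```text
t: 26.95
tool_pos: [0.4931, -0.2835, 0.1565]
tool_rot: [2.318, 2.116, 0.001]
contact_force: [-0.3, 0.1, -1.5]
opening: 0.0743
grip_force: 0.0
```

Run:
```python
from h import *
to((.491,-.284,.037));fit()
for n in("side","top"):print(n,"tip",[(np.round(d["pixel"],1).tolist(),round(d["confidence"],2)) for d in ctrl.mark_of(n,"valve_tip")][:3],"expected shut",proj(n,(.433-.247*.14-.0097,.0006+.969*.14-.0025,.067)).round(1))
print("tray px",proj("side",(.491,-.284,.03)),proj("top",(.491,-.284,.03)))
```

```text
t 26.95 pos [ 0.4931 -0.2835  0.1565] yhead -0.091 zdir [ 0.002 -0.002 -1.   ] units [-0.02 -0.09  4.78] op 0.0743 f [-0.3  0.1 -1.5] g 0.0
side fitting_mid [([303.0, 132.5], 0.79), ([214.9, 182.4], 0.78), ([284.0, 256.1], 0.35)]
side collet_face [([216.7, 189.9], 0.7), ([315.3, 143.9], 0.45), ([304.4, 144.9], 0.45)]
top fitting_mid [([281.4, 170.3], 0.68), ([372.6, 244.3], 0.66), ([376.3, 233.3], 0.56)]
top collet_face [([373.7, 245.4], 0.54), ([277.6, 177.4], 0.44)]
side tip [([313.1, 343.3], 0.84), ([286.3, 259.6], 0.49)] expected shut [288.6 257.9]
top tip [([211.1, 256.1], 0.66), ([154.4, 287.9], 0.44)] expected shut [211.5 254.1]
tray px [306.77342062 134.78878508] [376.25117374 235.12864046]
```

```bash
python3 -c "
from station import ctrl
print(ctrl.finish_job())"
```

```text
the job is handed in; nothing more can be done
None
```

I've handed the job in, but the station gave no verdict: the lever was pushed against its stop, the fitting came off with its ring squeezed after one snag (about 36 N at the wrist) and a re-grip higher up, and the cameras last showed it lying in the blue tray with the gripper clear.

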